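# Find the socket key that fits the filter housing's nut and hold it home

### The arm

A 6-joint arm with a two-finger parallel gripper is mounted at the origin on the work surface. World frame = base frame: x ahead of the robot, y to its left, z up, the work surface at z = 0. Lengths are in m, angles in rad, forces in N, time in s.
With the tool pointing down it reaches from about 0.35 to 0.775 m from the base axis. Payload 7.3 kg.
Tool frame: the origin (TCP) lies at the very end of the fingers, on their centre line; the grasp point (between the pads) lies robot.pinch_z behind it (robot.pinch_z is the distance from the TCP to the grasp point, in m); y points along the fingers, z is the direction in which the jaws open and shut, and the axes are right-handed (so a half turn about y gives the same grasp; the last joint's range is limited). The gripper opens to 92 mm and grips with 3 to 60 N. Pads are 19 mm wide; open, the fingers measure 130 mm over their backs; the gripper's body (75 mm by 190 mm) begins 47 mm behind the grasp point.
Start: joints at [-1.433, 0.342, 1.524, -0, 1.275, -0.146], TCP at [0.147, -0.504, 0.227] pointing down, gripper open.
Joint ranges: [-2.53, 2.53], [-0.77, 2.02], [0.04, 2.7], [-1, 4.14], [0.28, 2.66], [-3.11, 3.11]. Speed limits (rad/s): [2.57, 2.57, 3.14, 3.14, 3.14, 3.14].

### API

Orientations are given as [roll, pitch, yaw] about the fixed x, y, z axes, in that order (R = Rz(yaw) Ry(pitch) Rx(roll)).
In Python, from cell import status, viewer, robot gives the robot as it stands. The module is installed in compiled form; this text tells all that it offers.
- The arm moves only by the shell command python3 -m pendant 'ROWS' [FORCE]. ROWS is JSON, a list that holds one entry, the list of rows, each a list of 7 numbers: the shift along the tool's x, y, z in cm, then the turn, a rotation vector about the tool's x, y, z in rad, then the finger opening in cm, from 0 to 9.18. A call has 1 to 20 rows; each row is the pose to reach, as a shift and turn from the pose commanded when the call began, along the tool's axes at that moment; what a row does not reach only later rows make up. A row lasts 1/10 s, in which the tool goes at most 50 mm and 8.59 degrees, less where a joint would pass 70% of its speed; a pose out of reach is approached as far as the arm can. A call with a gripper value outside its range is refused whole. The fingers move at their own pace and stop on an object; FORCE is the grip in N (left out, the last holds). Time passes only in rows, so rows that repeat a pose let the fingers close. It gives the time, the measured TCP pose, the force and the opening at its end, in the units of the state.
- status.observe(): the state, without advancing time (a new reading comes with each control period).
- viewer.read_camera(name): name is "scene" or "top" or "wrist"; returns a dict with "image" (480x640x3 uint8, red, green, blue), "range_z" (480x640 float32, m along the optical axis (not along the pixel's ray), 0 where there is no reading), "fx", "fy", "cx", "cy" (pixels), "camera_from_world" (4x4, takes a point from world to camera coordinates). Camera axes: x right, y up, looking along -z (the intrinsics and any distortion apply to the point x, -y, -z); pixel columns grow to the right and rows downward; lengths in m; the calibration is good to about 2 mm. A picture is of the moment at which its call begins.
- robot.hand_in(): hands the job in, once; it reports no verdict.
The state is a dict: "time": time; "qpos": joint angles; "qvel": joint speeds; "joint_efforts": joint torques, N m; "tool_pos": TCP position; "tool_rot": TCP orientation; "contact_force": force on the tool from outside, world axes, zero at the start; "torque": the same for the moment, N m; "opening": finger opening in m.
Only numpy, scipy, OpenCV 4.12 (cv2) and the standard library are available. Lean on these libraries where they do the work, as an engineer would, in place of code of your own. Each camera call takes 0.05 s, during which the arm holds its last target. There are 200 camera calls.

### The job

Find which of the three socket keys in the tray fits the hex nut in the cap on the filter housing (the round drum), trying them gently on the nut if need be, and finish with that key upright, fully home on the nut and still held firmly in the gripper: do not let it go. The keys that do not fit must end standing upright in their tray. Leave the dishes, bottle, jar, pot and pen where they are.

Things in the scene. Friction and masses are not known exactly. Their poses are not given: they have to be found in the camera images.
- housing_top (a point): Centre of the top face (50 mm above the bench) of the filter housing: an upright, fixed steel drum of 90 mm diameter with a brass port on either side. One cap lies centred on it. The two other caps lie on a white block (100 x 210 mm, 50 mm high) as spares; which cap is where changes.
- cap_a: Round, fixed aluminium cap, 76 mm diameter. Origin: centre of its underside, 50 mm above the bench, z up. In its top (z = 18 mm) is a round recess with its floor at z = 10 mm, and in it a brass hex nut, 16 mm tall, top at z = 26 mm, top edge chamfered. Two nut flats face +x and -x, so it repeats every 60 degrees. Nut size: see cap_b.
- cap_b: Cap made and measured like cap_a, except nut and recess. The three caps' nuts are 15, 22 and 29 mm across flats, in recesses of 30, 38 and 46 mm diameter; which cap has which is not told (it can be seen, or found by trying).
- cap_c: Cap made and measured like cap_a, except nut and recess size: see cap_b.
- key_mid_grip (a point): Middle-sized of three loose steel socket keys standing upright (260 g). This point: centre of its black wing grip, 51 mm above the lower end. Grip 44 mm long (x of this frame), 14 mm thick (y), 26 mm tall (z); neck 16 mm thick below it. Socket 34 mm outside diameter, 24 mm tall; hex opening below, 23.6 mm across flats (two flats face +x, -x), 21 mm deep.
- key_small_grip (a point): Same point of the smallest key (220 g): like key_mid, but socket 26 mm outside diameter, opening 16.6 mm across flats. Any key: home on its nut, the lower end rests on the recess floor; too small a key stops on the nut's top, 16 mm higher; too large a key on the recess's rim, 8 mm higher.
- key_large_grip (a point): Same point of the largest key (320 g): like key_mid, but socket 42 mm outside diameter, opening 30.6 mm across flats. The masses of all keys vary by about 25 %.
- tray: Fixed grey key tray, 95 mm (x) by 275 mm (y), low walls 12 mm high, floor 4 mm above the bench, two dividers making three pockets in a row along y (centres at y = -90, 0 and +90 mm), one key standing in each in any order, its wing roughly along the row. Origin: centre of the underside.
- dishes_a: Stack of three culture dishes, 90 mm diameter, 45 mm high, loose, to be left alone. Origin: centre of the underside.
- dishes_b: Stack of two culture dishes, 90 mm diameter, 30 mm high, loose, to be left alone. Origin: centre of the underside.
- wash_bottle: White wash bottle with blue spout, 68 mm diameter, 180 mm high, loose, to be left alone. Origin: centre of the underside.
- jar: Amber glass jar, 50 mm diameter, 70 mm high, loose, to be left alone. Origin: centre of the underside.
- pot: Clear specimen pot with lid, 48 mm diameter, 55 mm high, loose, to be left alone. Origin: centre of the underside.
- marker: Black marker pen lying, its length along its own x, about 130 mm long, 13 mm thick, loose, to be left alone. Origin: centre of the underside.
Not all that is in view belongs to the job. What is shaped like the part that bears housing_top but pink is not meant. What is shaped like the part that bears key_small_grip but yellow is not meant.

How it is judged:
By the outcome, as a careful person would: the job done as asked, in the order asked, and still so for the second after the job is handed in, while the arm keeps its last pose, push and grip.
It also fails if it takes over 64 s, if anything falls off the work surface, if the arm or the gripper's body presses on something with over 40 N, if the wrist force passes 120 N, or if a joint passes its speed limit or range.

## Working session

There is one attempt and no reset: what is moved stays moved. The work goes in short steps, Python scripts to look and compute and a shell command to move; the robot and the scene stay as the last step left them, time stands still between calls to the robot, and variables do not carry over. Pictures are saved under pics/ and viewed, about 8 in all and at most 12, crops included, and the job is handed in when it is done.

```bash
mkdir -p pics; cat > h.py <<'E'
import numpy as np, cv2
from cell import status, viewer, robot
def cam(n,save=None):
    c=viewer.read_camera(n)
    if save: cv2.imwrite('pics/'+save,cv2.cvtColor(c['image'],cv2.COLOR_RGB2BGR))
    return c
def pts(c):
    z=c['range_z']; v,u=np.mgrid[0:480,0:640]
    P=np.stack([(u-c['cx'])/c['fx']*z,-(v-c['cy'])/c['fy']*z,-z,np.ones_like(z)],-1)
    return (P@np.linalg.inv(c['camera_from_world']).T)[...,:3]
def ray(c,u,v,h):
    T=np.linalg.inv(c['camera_from_world']); d=T[:3,:3]@np.array([(u-c['cx'])/c['fx'],-(v-c['cy'])/c['fy'],-1]); o=T[:3,3]
    return o+d*(h-o[2])/d[2]
E
python3 - <<'E'
from h import *
print({k:(np.round(v,3).tolist() if k!='x' else v) for k,v in status.observe().items()}, robot.pinch_z)
for n in('scene','top','wrist'):
    c=cam(n,n+'0.png'); np.savez('/tmp/'+n,**c); print(n,c['fx'],c['cx'],c['cy'],np.round(np.linalg.inv(c['camera_from_world']),3).tolist(),(c['range_z']>0).mean(),[k for k in c])
E
```

```text
{'time': 0.0, 'qpos': [-1.433, 0.343, 1.525, 0.0, 1.275, -0.146], 'qvel': [-0.002, 0.0, 0.0, -0.0, -0.0, -0.001], 'joint_efforts': [-0.0, -43.124, -24.423, 0.072, 0.056, -0.0], 'tool_pos': [0.147, -0.504, 0.226], 'tool_rot': [-1.572, 0.0, -2.858], 'contact_force': [0.131, -0.222, 0.992], 'torque': [-0.055, 0.024, -0.008], 'opening': 0.091} 0.0188
scene 525.6881678474988 321.3807892448932 238.32435321919507 [[-0.431, -0.535, 0.727, 1.374], [0.902, -0.259, 0.344, 0.393], [0.004, 0.804, 0.595, 0.762], [0.0, 0.0, 0.0, 1.0]] 0.9959798177083333 ['image', 'range_z', 'fx', 'fy', 'cx', 'cy', 'camera_from_world']
top 445.2917979782448 318.45299053049916 249.04720980441593 [[-0.011, 0.984, -0.175, 0.327], [-1.0, -0.013, -0.011, -0.006], [-0.013, 0.175, 0.984, 1.014], [0.0, 0.0, 0.0, 1.0]] 0.9960188802083333 ['image', 'range_z', 'fx', 'fy', 'cx', 'cy', 'camera_from_world']
wrist 391.67997692280426 316.13179539009707 238.17303004886236 [[0.279, 0.918, 0.281, 0.222], [-0.96, 0.267, 0.081, -0.482], [-0.001, -0.292, 0.956, 0.384], [0.0, 0.0, 0.0, 1.0]] 0.9961100260416667 ['image', 'range_z', 'fx', 'fy', 'cx', 'cy', 'camera_from_world']
```

View pics/top0.png

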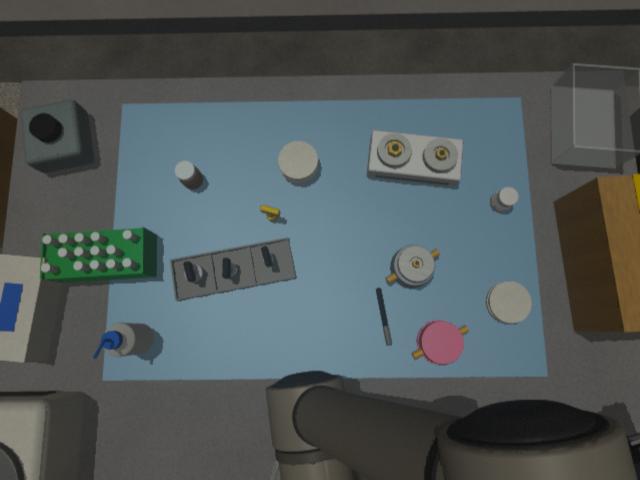

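View pics/scene0.png

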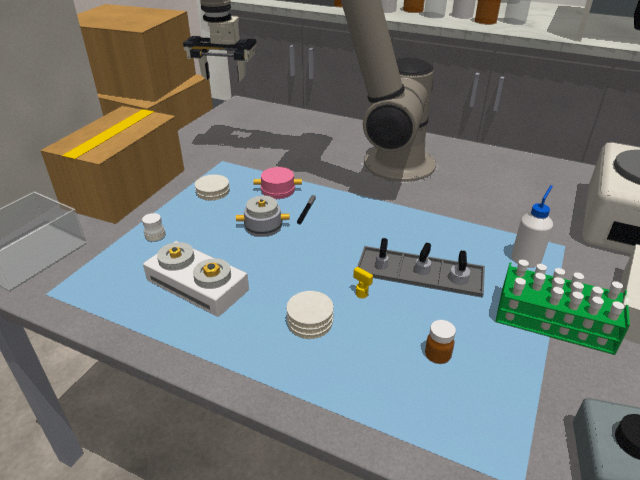

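The top view shows the housing (grey, brass ports) at (414,265). The pink drum at (441,342) is the decoy. The spare caps are at (395,150) and (440,155), the tray keys at (190,270), (227,268) and (266,256), and the yellow decoy key at (270,213). Next I'll enlarge these and measure.

```bash
python3 - <<'E'
from h import *
t=dict(np.load('/tmp/top.npz')); s=dict(np.load('/tmp/scene.npz'))
def crop(c,x0,y0,w,h,k): return cv2.resize(cv2.cvtColor(c['image'],cv2.COLOR_RGB2BGR)[y0:y0+h,x0:x0+w],None,fx=k,fy=k,interpolation=cv2.INTER_CUBIC)
a=crop(t,160,230,140,75,2.85*2)[:, :800]; b=crop(t,360,125,110,170,2.0)
c=crop(s,345,230,150,70,5.3)
im=np.zeros((600,800,3),np.uint8)
A=crop(t,165,232,135,70,3); B=crop(t,365,125,105,165,3); C=crop(s,350,230,140,65,3); D=crop(s,140,185,155,125,2.4)
im[:A.shape[0],:A.shape[1]]=A; im[:B.shape[0],420:420+B.shape[1]]=B; im[220:220+C.shape[0],:C.shape[1]]=C[:, :420]
D=D[:180];im[420:420+D.shape[0],:D.shape[1]]=D
cv2.imwrite('pics/crops.png',im)
for n,c in(('top',t),('scene',s)):
    P=pts(c); hsv=cv2.cvtColor(c['image'],cv2.COLOR_RGB2HSV)
    # brass
    m=((hsv[...,0]>14)&(hsv[...,0]<32)&(hsv[...,1]>120)&(hsv[...,2]>70)&(P[...,2]>0.015)&(P[...,2]<.1)&(abs(P[...,1])<.5)&(P[...,0]>.2)&(P[...,0]<.8)).astype(np.uint8)
    k,l,st,ce=cv2.connectedComponentsWithStats(m)
    for i in range(1,k):
        if st[i,4]>8: q=P[l==i]; print(n,'brass',st[i].tolist(),np.round(q.mean(0),3),'top',np.round(np.percentile(q[:,2],95),3))
    # dark key grips: z above 45 mm in tray region
    m=((P[...,2]>.05)&(P[...,2]<.09)&(P[...,1]>.05)&(P[...,1]<.4)&(P[...,0]>.25)&(P[...,0]<.5)&(hsv[...,2]<70)).astype(np.uint8)
    k,l,st,ce=cv2.connectedComponentsWithStats(m)
    for i in range(1,k):
        if st[i,4]>15:
            q=P[l==i]; q=q[q[:,2]>q[:,2].max()-.008]
            r=cv2.minAreaRect((q[:,:2]*1000).astype(np.float32)); print(n,'grip',st[i].tolist(),np.round(q.max(0)[2],3),np.round(r[0],1),np.round(r[1],1),r[2])
E
```

```text
top brass [388, 141, 14, 14, 93] [ 0.721 -0.168  0.074] top 0.078
top brass [437, 148, 10, 10, 54] [ 0.708 -0.271  0.074] top 0.078
top brass [261, 205, 18, 10, 105] [0.587 0.111 0.063] top 0.066
top brass [267, 214, 9, 6, 26] [0.579 0.112 0.026] top 0.042
top brass [432, 250, 7, 7, 32] [ 0.49  -0.254  0.034] top 0.038
top brass [413, 260, 7, 7, 21] [ 0.461 -0.203  0.074] top 0.077
top brass [387, 274, 10, 8, 50] [ 0.436 -0.156  0.035] top 0.037
top brass [460, 326, 8, 8, 43] [ 0.321 -0.306  0.035] top 0.038
top brass [413, 349, 11, 10, 60] [ 0.272 -0.205  0.035] top 0.038
top grip [143, 249, 6, 26, 130] 0.078 [473.5 379.7] [52.4  2.2] 3.121765375137329
top grip [261, 248, 11, 19, 124] 0.072 [480.5 117.5] [39.3 13.3] 16.33034896850586
top grip [222, 258, 9, 21, 149] 0.073 [458.4 204.8] [13.1 41.2] 87.40618896484375
top grip [133, 262, 7, 9, 41] 0.09 [466.1 395.7] [6.4 1.1] 3.0317370891571045
top grip [183, 262, 12, 20, 154] 0.07 [451.5 285. ] [42.4 13.5] 18.680234909057617
top grip [129, 324, 17, 30, 226] 0.09 [312.6 384.5] [59.3 19.5] 8.801617622375488
scene brass [254, 179, 7, 5, 3
[... 183 characters left out ...]
, 215, 9, 6, 45] [ 0.494 -0.247  0.033] top 0.038
scene brass [281, 214, 8, 6, 41] [ 0.442 -0.151  0.034] top 0.038
scene brass [169, 247, 12, 11, 85] [ 0.714 -0.264  0.073] top 0.077
scene brass [203, 263, 17, 14, 155] [ 0.728 -0.162  0.073] top 0.078
scene brass [354, 267, 19, 27, 341] [0.594 0.117 0.047] top 0.065
scene brass [430, 342, 4, 9, 16] [0.702 0.296 0.04 ] top 0.048
scene brass [430, 343, 22, 17, 159] [0.701 0.314 0.034] top 0.05
scene grip [380, 238, 7, 15, 62] 0.072 [484.3 120.8] [36.2 13.1] 19.906784057617188
scene grip [419, 243, 12, 18, 121] 0.072 [461.7 209.7] [45.  13.2] 1.085825800895691
scene grip [459, 251, 8, 20, 127] 0.071 [454.6 288.8] [43.2 12.3] 16.970705032348633
```

View pics/crops.png

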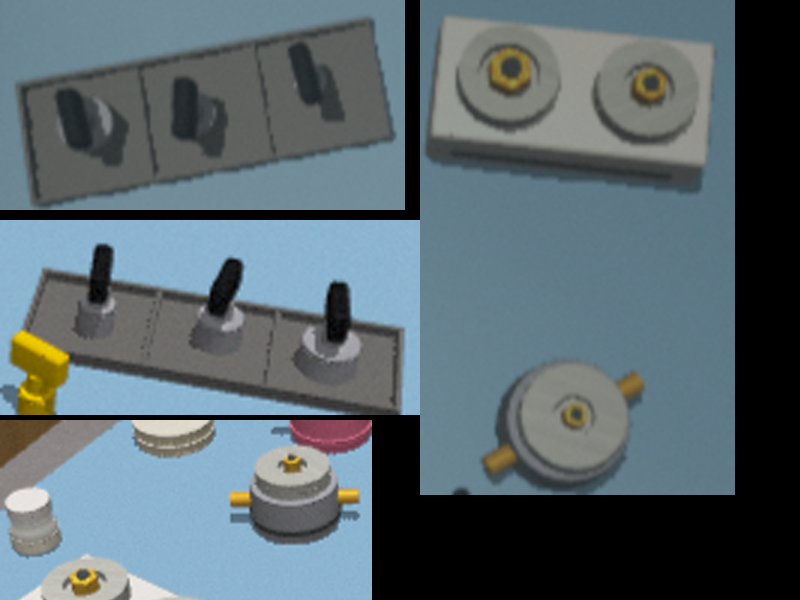

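The top-left crop shows the small, mid and large keys from right to left. The housing nut (top view ≈(416,263)) is plainly the smallest of the three, and the other nuts are on the white block. So the candidate is the small steel key at about (266,256), not the yellow one at (270,213). I'll look at the nut from near first, on the way.

```bash
python3 -m pendant '[[[-39,7.7,-20.3,0,0,0,5],[-39,7.7,-20.3,0,0,0,5],[-39,7.7,-20.3,0,0,0,5],[-39,7.7,-20.3,0,0,0,5],[-39,7.7,-20.3,0,0,0,5],[-39,7.7,-20.3,0,0,0,5],[-39,7.7,-20.3,0,0,0,5],[-39,7.7,-20.3,0,0,0,5],[-39,7.7,-20.3,0,0,0,5],[-39,7.7,-20.3,0,0,0,5],[-39,7.7,-20.3,0,0,0,5],[-39,7.7,-20.3,0,0,0,5],[-39,7.7,-20.3,0,0,0,5],[-39,7.7,-20.3,0,0,0,5]]]' 30
python3 - <<'E'
from h import *
print(status.observe()['tool_pos'],status.observe()['tool_rot'])
c=cam('wrist','w1.png'); np.savez('/tmp/w1',**c); P=pts(c)
hsv=cv2.cvtColor(c['image'],cv2.COLOR_RGB2HSV)
m=((hsv[...,0]>12)&(hsv[...,0]<34)&(hsv[...,1]>110)&(hsv[...,2]>60)&(P[...,2]>.055)&(P[...,2]<.09))
v,u=np.nonzero(m); print(u.min(),u.max(),v.min(),v.max(),m.sum())
mt=m&(P[...,2]>.0735); mt=cv2.morphologyEx(mt.astype(np.uint8),cv2.MORPH_OPEN,np.ones((2,2)))
q=P[mt>0]; print('nut top',np.median(q[:,2]),q.mean(0))
# cap rim circle by depth
cp=(P[...,2]>.064)&(P[...,2]<.072)&(np.hypot(P[...,0]-.464,P[...,1]+.2)<.05); q2=P[cp]; print('cap',cv2.minEnclosingCircle((q2[:,:2]*1000).astype(np.float32)),np.median(q2[:,2]))
cn=max(cv2.findContours(m.astype(np.uint8),0,2)[0],key=cv2.contourArea)
print(cv2.minAreaRect((q[:,:2]*1e3).astype(np.float32)))
u0,v0=int(u.mean()),int(v.mean())
cr=cv2.cvtColor(c['image'],cv2.COLOR_RGB2BGR)[max(0,v0-60):v0+60,max(0,u0-80):u0+80]
cv2.imwrite('pics/w1c.png',cv2.resize(cr,None,fx=4,fy=4,interpolation=cv2.INTER_CUBIC)); print(u0,v0)
E
```

```text
time: 1.55
tool_pos: [0.464, -0.201, 0.15]
tool_rot: [-1.57, 0.0, -2.86]
contact_force: [-0.2, -0.1, 0.5]
opening: 0.0499
[ 0.46402887 -0.20100785  0.15001538] [-1.57026867e+00  2.21988702e-04 -2.85984207e+00]
305 328 239 263 216
nut top 0.07459548167388595 [ 0.46351546 -0.20287904  0.07426223]
cap ((462.3786926269531, -201.3445281982422), 38.16392135620117) 0.06750976135394463
((460.3785705566406, -202.27261352539062), (19.47455406188965, 13.762809753417969), 12.350412368774414)
317 250
```

View pics/w1c.png

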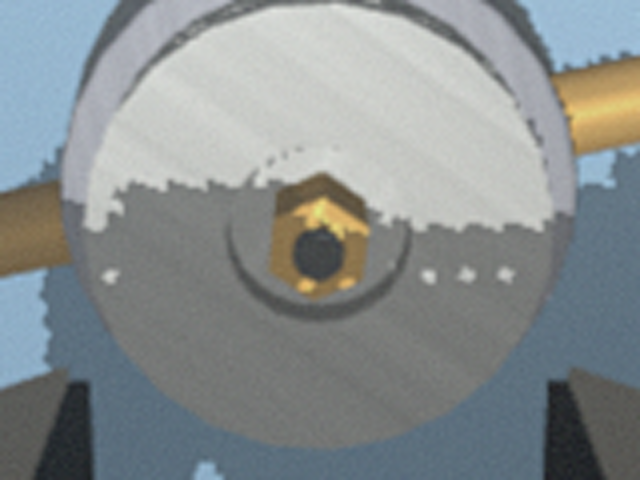

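The wrist view shows the hex nut at the cap centre, crop (318,250), about 23 px wide. Its corners point roughly up and down the image and its flats lie left and right, tilted a few degrees. Next I'll fit its angle.

```bash
cat > nut.py <<'E'
from h import *
def edges(c,u0,v0,h,rows):
    s=cv2.cvtColor(c['image'],cv2.COLOR_RGB2HSV)[...,1].astype(float); s=cv2.GaussianBlur(s,(0,0),.7)
    L=[];R=[]
    for v in rows:
        r=s[v]
        for D,rng in((L,range(u0-20,u0)),(R,range(u0+20,u0,-1))):
            rr=list(rng)
            for a,b in zip(rr,rr[1:]):
                if r[a]<90<=r[b]:
                    D.append(ray(c,a+(90-r[a])/(r[b]-r[a])*(b-a),v,h)[:2]);break
    return np.array(L),np.array(R)
E
python3 - <<'E'
from nut import *
c=dict(np.load('/tmp/w1.npz'))
L,R=edges(c,317,250,.073,range(246,257))
for D in(L,R):
    vx,vy,x,y=cv2.fitLine((D*1e3).astype(np.float32),cv2.DIST_HUBER,0,.01,.01).ravel(); print(np.degrees(np.arctan2(vy,vx)),x,y,len(D))
print((L.mean(0)+R.mean(0))/2,np.linalg.norm(L.mean(0)-R.mean(0)))
P=pts(c); print(ray(c,317,250,.076), np.degrees(-2.8598)+180)
# radius profile of brass outline about centre, z=.074
hsv=cv2.cvtColor(c['image'],cv2.COLOR_RGB2HSV); m=((hsv[...,1]>90)&(hsv[...,0]>10)&(hsv[...,0]<36)&(P[...,2]>.055)&(P[...,2]<.09)).astype(np.uint8)
for y in range(236,266): print(''.join('#' if m[y,x] else '.' for x in range(300,335)), np.round(P[y,317,2],4))
E
```

```text
10.628252 460.93405 -194.43074 11
9.45393 464.32635 -208.12207 11
[ 0.46263339 -0.20128859] 0.01416597436222279
[ 0.46437731 -0.20124521  0.076     ] 16.145529748487178
............###..#................. 0.0664
...........##...................... 0.07
................................... 0.0712
...............####................ 0.0726
............#########.............. 0.0747
...........############............ 0.074
..........##############........... 0.0738
.........#################......... 0.075
......#####################........ 0.0749
......######################....... 0.0745
......#######################...... 0.0742
......########.....##########...... 0.0759
.....#######.........########...... 0.0778
.....######...........######....... 0.0764
.....######...........######....... 0.0781
.....#####.............#####....... 0.0785
.....#####.............#####....... 0.0783
.....#####.............#####....... 0.078
.....#####.............#####....... 0.078
.....#####.............#####....... 0.077
.....#####.............####........ 0.0788
.....######...........#####........ 0.0779
......######.........######........ 0.078
........######......#######........ 0.0788
.........#######..########......... 0.0784
..........###############.......... 0.0754
...........#########............... 0.0747
.............#####................. 0.0735
................................... 0.076
................................... 0.0587
```

```bash
python3 -m pendant '[[[-10.6,0,-30.2,0,0,0,5],[-10.6,0,-30.2,0,0,0,5],[-10.6,0,-30.2,0,0,0,5],[-10.6,0,-30.2,0,0,0,5],[-10.6,0,-30.2,0,0,0,5],[-10.6,0,-30.2,0,0,0,5],[-10.6,0,-30.2,0,0,0,5],[-10.6,0,-30.2,0,0,0,5],[-10.6,0,-30.2,0,0,0,5],[-10.6,0,-30.2,0,0,0,5]]]' 30
python3 - <<'E'
from h import *
o=status.observe();print(o['tool_pos'],o['tool_rot'])
c=cam('wrist','w2.png'); np.savez('/tmp/w2',**c); P=pts(c)
m=(P[...,2]>.057)&(P[...,2]<.085)&(np.hypot(P[...,0]-.482,P[...,1]-.119)<.05)
q=P[m]; print(m.sum(),np.median(q[:,2]),q.mean(0)); r=cv2.minAreaRect((q[:,:2]*1e3).astype(np.float32)); print(r)
vx,vy,_,_=cv2.fitLine((q[:,:2]*1e3).astype(np.float32),cv2.DIST_L2,0,.01,.01).ravel(); print('wing yaw',np.degrees(np.arctan2(vy,vx)))
q=P[m&(P[...,2]>.064)]; print('top',q.mean(0),q.min(0),q.max(0))
E
```

```text
time: 2.6
tool_pos: [0.4818, 0.1182, 0.1497]
tool_rot: [-1.57, -0.0, -2.859]
contact_force: [-0.4, -1.3, 1.0]
opening: 0.0501
[0.48184451 0.11824628 0.14969109] [-1.57039871e+00 -2.45485523e-04 -2.85949028e+00]
1383 0.0669419157152043 [0.4857278  0.1218869  0.06655317]
((483.8892517089844, 121.37252044677734), (44.15550231933594, 13.97288703918457), 14.641298294067383)
wing yaw 14.287182
top [0.48504159 0.12166978 0.06689409] [0.46277838 0.11036808 0.06400204] [0.50584889 0.13234478 0.06927374]
```

View pics/w2.png

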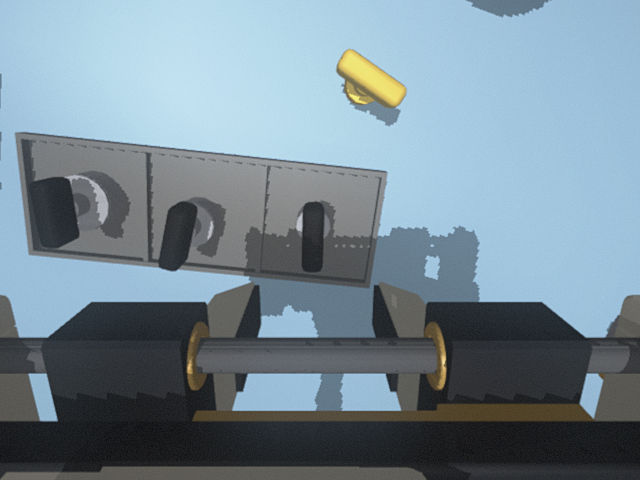

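The view shows the small key's wing at (313,236), with the narrowest socket of the three and standing between the fingers. The yellow decoy is at (370,78). Its centre from this view is (0.484, 0.1214) with the top at 0.067, so I descend and grip.

```bash
python3 -m pendant '[[[-0.3,4,-0.25,0,0.03,0,5],[-0.3,7,-0.25,0,0.03,0,5],[-0.3,9,-0.25,0,0.03,0,5],[-0.3,10.5,-0.25,0,0.03,0,5],[-0.3,11.4,-0.25,0,0.03,0,5],[-0.3,11.4,-0.25,0,0.03,0,5],[-0.3,11.4,-0.25,0,0.03,0,0.8],[-0.3,11.4,-0.25,0,0.03,0,0.8],[-0.3,11.4,-0.25,0,0.03,0,0.8],[-0.3,11.4,-0.25,0,0.03,0,0.8],[-0.3,11.4,-0.25,0,0.03,0,0.8],[-0.3,11.4,-0.25,0,0.03,0,0.8]]]' 50
python3 -c "
from h import *
print(status.observe()['contact_force'],status.observe()['opening'])"
```

```text
time: 3.85
tool_pos: [0.4841, 0.1229, 0.0359]
tool_rot: [-1.57, 0.0, -2.888]
contact_force: [0.0, -0.1, 1.8]
opening: 0.0136
[ 0.04926021 -0.10598705  1.82337333] 0.01363244265533964
```

```bash
python3 -m pendant '[[[0,-3,0,0,0,0,0.8],[0,-7,0,0,0,0,0.8],[0,-11,0,0,0,0,0.8],[0,-12.5,0,0,0,0,0.8],[1.7,-12.5,5,0,-0.07,0,0.8],[3.4,-12.5,10,0,-0.15,0,0.8],[5,-12.5,15,0,-0.22,0,0.8],[6.6,-12.5,20,0,-0.3,0,0.8],[8.4,-12.5,25,0,-0.37,0,0.8],[10,-12.5,29,0,-0.445,0,0.8],[10.2,-12.5,30.8,0,-0.445,0,0.8],[10.2,-12.5,30.8,0,-0.445,0,0.8],[10.2,-12.5,30.8,0,-0.445,0,0.8],[10.2,-12.5,30.8,0,-0.445,0,0.8],[10.2,-12.5,30.8,0,-0.445,0,0.8],[10.2,-12.5,30.8,0,-0.445,0,0.8]]]' 50
python3 - <<'E'
from h import *
o=status.observe();print(np.round(o['tool_pos'],4),np.round(o['tool_rot'],4),np.round(o['contact_force'],2),np.round(o['torque'],2),o['opening'])
y=o['tool_rot'][2]; X=np.array([np.cos(y),np.sin(y)]);Z=np.array([-np.sin(y),np.cos(y)])
c=cam('wrist','w3.png'); np.savez('/tmp/w3',**c); P=pts(c); D=P[...,:2]-o['tool_pos'][:2]; tx=D@X; tz=D@Z
h=P[...,2]-o['tool_pos'][2]
near=(abs(tz)<.03)&(abs(tx)<.035)
for a in np.arange(-.035,.04,.005):
    m=near&(h>a)&(h<a+.005)
    if m.sum()>5: print(round(a,3),m.sum(),'tx',np.round(np.percentile(tx[m],[2,98])*1e3,1),'tz',np.round(np.percentile(tz[m],[2,98])*1e3,1))
E
```

```text
time: 5.45
tool_pos: [0.4627, -0.1998, 0.1608]
tool_rot: [-1.571, -0.0, -2.441]
contact_force: [-0.9, 0.4, -3.5]
opening: 0.0142
[ 0.4627 -0.1998  0.1608] [-1.5708 -0.     -2.4412] [-0.95  0.45 -3.54] [-0.01 -0.02 -0.04] 0.014181238788431859
-0.035 63 tx [-12.   -4.2] tz [-11.4  11.8]
-0.03 165 tx [-12.3  -4.3] tz [-11.7  11.6]
-0.025 171 tx [-12.2  -4.5] tz [-11.6  11.5]
-0.02 164 tx [-12.1  -4.5] tz [-11.7  11.5]
-0.015 65 tx [-12.   -5.2] tz [-11.4  10.9]
-0.01 50 tx [-9.4 -5.3] tz [-9.7  9.2]
-0.005 9 tx [-10.7  -9. ] tz [-10.5  10. ]
0.0 134 tx [-10.9  -8.7] tz [-14.7  14.4]
0.005 266 tx [-21.1  -8.7] tz [-19.3  18.4]
0.01 554 tx [-21.5  -8.8] tz [-22.4  21.5]
0.015 567 tx [-21.6  -8.8] tz [-22.6  22.4]
0.02 412 tx [-21.6  -8.8] tz [-13.8  13.2]
0.025 858 tx [-21.5  18.5] tz [-13.1  12.4]
0.03 2216 tx [-19.9  20. ] tz [-11.   10.5]
0.035 239 tx [-11.1   9.2] tz [-11.9  11.4]
0.04 211 tx [-11.1   9.6] tz [-11.4  10.8]
```

View pics/w3.png

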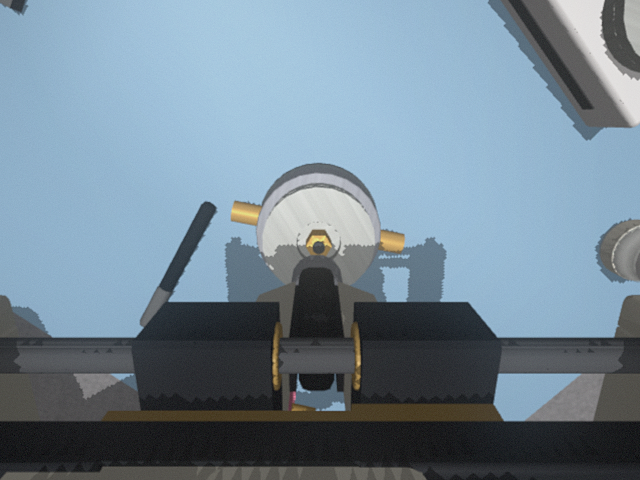

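Held key at image (315,300) hanging straight, socket centre within about 0.5 mm of the TCP axis. The nut is at (318,240) behind it. I'll re-measure the nut from this yaw.

```bash
python3 - <<'E'
from h import *
c=dict(np.load('/tmp/w3.npz')); P=pts(c)
tcp=np.array([.4627,-.1998]); y=-2.4412; X=np.array([np.cos(y),np.sin(y)]);Z=np.array([-np.sin(y),np.cos(y)])
hsv=cv2.cvtColor(c['image'],cv2.COLOR_RGB2HSV); m=((hsv[...,1]>90)&(hsv[...,0]>10)&(hsv[...,0]<36)&(P[...,2]>.055)&(P[...,2]<.09)).astype(np.uint8)
for r in range(226,262): print(r,''.join('#' if m[r,x] else '.' for x in range(300,337)))
# cap top rim: depth points at .068, convex circle least squares on outer contour
cp=((P[...,2]>.0655)&(P[...,2]<.0715)&(np.hypot(P[...,0]-.4625,P[...,1]+.2)<.045)).astype(np.uint8)
q=(P[cp>0][:,:2]-tcp); 
ang=np.arctan2(q@Z,-(q@X)); rad=np.hypot(*q.T); E=[]
for a in np.arange(-1.4,1.41,.1):
    k=abs(ang-a)<.05
    if k.sum()>5: i=np.nonzero(k)[0][np.argmax(rad[k])]; E.append(q[i])
E=np.array(E); A=np.c_[2*E,np.ones(len(E))]; s=np.linalg.lstsq(A,(E**2).sum(1),rcond=None)[0]
print('cap centre',tcp+s[:2],'tool x,z mm',s[:2]@X*1e3,s[:2]@Z*1e3,'r',np.sqrt(s[2]+s[:2]@s[:2]))
print(cv2.minEnclosingCircle(((q+tcp)*1e3).astype(np.float32)))
for u in(306,331): print('nut lr', (ray(c,u,243,.074)[:2]-tcp)@Z*1e3)
E
```

```text
226 .....................................
227 .....................................
228 .....................................
229 .....................................
230 .....................................
231 .............########.###............
232 .............#..#..##...#............
233 ..............#......................
234 .............#.......................
235 ...........###############...........
236 ..........#################..........
237 .........###################.........
238 ........####################.........
239 .........####################........
240 ........#####################........
241 .......##########...##########.......
242 .......########........#######.......
243 .......#######.........########......
244 ......#######...........#######......
245 ......#######............#######.....
246 ......#######............#######.....
247 .......######............######......
248 .......######............#####.......
249 ........#####............#####.......
250 ........#####............####........
251 .........####...........####.........
252 ..........####.........#####.........
253 ..........######......#####..........
254 ...........######....######..........
255 .........................#...........
256 .....................................
257 .....................................
258 .....................................
259 .....................................
260 .....................................
261 .....................................
cap centre [ 0.46261176 -0.20146664] tool x,z mm 1.141649189769032 1.2174212369098496 r 0.037689301419464465
((462.5129089355469, -201.5642852783203), 38.048526763916016)
nut lr -7.041711537737187
nut lr 9.317378760601605
```

```bash
python3 -m pendant '[[[0.07,0,0.12,0,0,0,0.8],[0.07,2,0.12,0,0,0,0.8],[0.07,4,0.12,0,0,0,0.8],[0.07,5,0.12,0,0,0,0.8],[0.07,5,0.12,0,0,0,0.8],[0.07,5.2,0.12,0,0,0,0.8],[0.07,5.3,0.12,0,0,0,0.8],[0.07,5.4,0.12,0,0,0,0.8],[0.07,5.5,0.12,0,0,0,0.8],[0.07,5.6,0.12,0,0,0,0.8],[0.07,5.7,0.12,0,0,0,0.8],[0.07,5.7,0.12,0,0,0,0.8]]]' 50
python3 -c "
from h import *
o=status.observe()
print(o['tool_pos'],o['contact_force'],o['torque'],o['opening'])"
```

```text
time: 6.7
tool_pos: [0.4628, -0.202, 0.1036]
tool_rot: [-1.571, 0.0, -2.443]
contact_force: [-0.1, 0.7, -3.2]
opening: 0.0142
[ 0.46276026 -0.20204443  0.10361218] [-0.1042896   0.74839908 -3.23117923] [ 0.21767988 -0.06858871 -0.00219187] 0.014247631192057839
```

The socket is already 4 mm over the nut with no push-back, so I continue gently to the floor.

```bash
python3 -m pendant '[[[0,0.3,0,0,0,0,0.8],[0,0.6,0,0,0,0,0.8],[0,0.9,0,0,0,0,0.8],[0,1.05,0,0,0,0,0.8],[0,1.15,0,0,0,0,0.8],[0,1.2,0,0,0,0,0.8],[0,1.2,0,0,0,0,0.8],[0,1.2,0,0,0,0,0.8]]]' 50
python3 - <<'E'
from h import *
o=status.observe()
print(o['tool_pos'],o['contact_force'],o['torque'],o['opening'])
E
```

```text
time: 7.5
tool_pos: [0.4628, -0.2021, 0.0919]
tool_rot: [-1.571, 0.0, -2.443]
contact_force: [-0.3, 3.7, 0.3]
opening: 0.0139
[ 0.4628203  -0.20208317  0.09186793] [-0.27188481  3.72984626  0.31193158] [ 0.69815485 -0.02761381 -0.01899011] 0.013929153781877894
```

```bash
python3 -m pendant '[[[-0.03,0,-0.04,0,0,0,0.8],[-0.03,0.03,-0.04,0,0,0,0.8],[-0.03,0.06,-0.04,0,0,0,0.8],[-0.03,0.09,-0.04,0,0,0,0.8],[-0.03,0.09,-0.04,0,0,0,0.8],[-0.03,0.09,-0.04,0,0,0,0.8]]]' 50
python3 - <<'E'
from h import *
o=status.observe()
print(np.round(o['tool_pos'],4),o['contact_force'],o['torque'],o['opening'])
y=o['tool_rot'][2]; X=np.array([np.cos(y),np.sin(y)]);Z=np.array([-np.sin(y),np.cos(y)])
c=cam('wrist'); P=pts(c); D=P[...,:2]-o['tool_pos'][:2]; tx=D@X; tz=D@Z
near=(abs(tz)<.03)&(abs(tx)<.035)
for a in np.arange(.055,.13,.005):
    m=near&(P[...,2]>a)&(P[...,2]<a+.005)
    if m.sum()>5: print(round(a,3),m.sum(),'tx',np.round(np.percentile(tx[m],[2,98])*1e3,1),'tz',np.round(np.percentile(tz[m],[2,98])*1e3,1))
s=cam('scene'); t=cam('top')
f=lambda c,x,y,w,h,k:cv2.resize(cv2.cvtColor(c['image'],cv2.COLOR_RGB2BGR)[y:y+h,x:x+w],None,fx=k,fy=k,interpolation=cv2.INTER_CUBIC)
a=f(s,200,120,130,130,4.5);b=f(s,340,220,160,100,1.3)
im=np.zeros((590,800,3),np.uint8); im[:585,:585]=a; im[:130,590:798]=b; d=f(t,165,230,140,75,1.45); im[150:150+d.shape[0],590:590+d.shape[1]]=d
cv2.imwrite('pics/fin.png',im)
E
```

```text
time: 8.1
tool_pos: [0.4629, -0.202, 0.0918]
tool_rot: [-1.57, -0.0, -2.443]
contact_force: [-2.4, 2.8, 9.1]
opening: 0.0142
[ 0.4629 -0.202   0.0918] [-2.42026088  2.76738553  9.09848217] [0.6115803  0.47736333 0.01507917] 0.014172293078600084
0.055 267 tx [-34.8   2.9] tz [-27.5  27.6]
0.06 306 tx [-34.7   2. ] tz [-27.6  27.7]
0.065 6990 tx [-33.9   3.1] tz [-28.9  28.8]
0.07 176 tx [-12.2  -4.3] tz [-11.7  11.3]
0.075 96 tx [-12.3  -4.5] tz [-11.8  11.1]
0.08 67 tx [-9.4 -5.4] tz [-10.2   9.7]
0.09 80 tx [-10.8  -8.6] tz [-13.5  13.5]
0.095 211 tx [-11.   -8.7] tz [-17.6  17.3]
0.1 468 tx [-21.5  -8.8] tz [-21.4  21.1]
0.105 597 tx [-21.5  -8.8] tz [-22.8  22.2]
0.11 429 tx [-21.7  -8.7] tz [-14.9  18.4]
0.115 514 tx [-21.7  -0.6] tz [-13.6  12.8]
0.12 2609 tx [-20.7  19.8] tz [-10.9  10.2]
0.125 268 tx [-11.1  -4.4] tz [-12.6  11.9]
0.13 213 tx [-11.1   8.8] tz [-11.5  10.9]
```

View pics/fin.png

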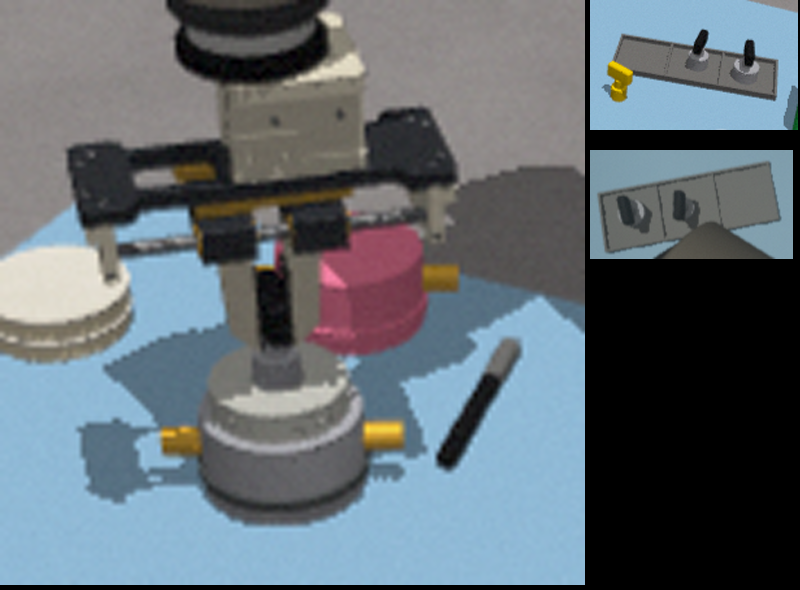

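The picture shows the small key upright in the cap recess (≈(275,370)) between the fingers. The other two keys are standing in their tray. The TCP stopped at 0.0918 m (home predicted 0.0919), and pushing further only raised the force, so it sits on the recess floor.

```bash
python3 -c "
from h import *
robot.hand_in(); o=status.observe(); print(o['tool_pos'],o['contact_force'],o['opening'])"
```

```text
the job is handed in; nothing more can be done
the job is handed in; nothing more can be done
```

The smallest key fits the housing nut. I left it upright and fully home on the nut, still gripped at 50 N, and handed the job in at about 8 s on the robot's clock. In the camera images the housing nut was clearly the smallest of the three, so I tried no other key.

**Checks that passed:**
- **Seating:** the tool stopped at z = 0.0918 m against 0.0919 m predicted for home. Further push only raised the upward force, by about 9 N.
- **Key position:** the socket and wing heights in the wrist view match the key resting on the recess floor, and the key stands upright.
- **Other keys:** the mid and large keys still stand in their tray pockets.
- **Other objects:** I never went near the dishes, bottle, jar, pot and pen. I did not re-measure where they stand.

**Checks that disagreed:**
- **Camera positions:** the top and scene cameras placed the nut and the key about 5 mm apart, so I used the wrist camera for both.
- **Wing direction:** the wings stood across the tray row, not along it as the text says.
- **Side load:** a small side force of about 3–4 N remains between the key and the nut.

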